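# Spread a retaining ring over an axle stub and hold it at the groove

## Robot

A 6-joint arm with a two-finger parallel gripper is mounted at the origin on the work surface. World frame = base frame: x ahead of the robot, y to its left, z up, the work surface at z = 0. Lengths are in m, angles in degrees, forces in N, time in s.
With the tool pointing down it reaches from about 0.275 to 0.725 m from the base axis. Payload 15.9 kg.
Tool frame: the origin (TCP) lies on the centre line of the jaws, within the pads' length; the fingertips stand 25 mm ahead of it and the grasp point (between the pads) lies 6 mm ahead of it; z points along the fingers, y is the direction in which the jaws open and shut (so a half turn about z gives the same grasp; the last joint's range is limited). The gripper opens to 85 mm and grips with 20 to 120 N. Pads are 22 mm wide; open, the fingers measure 114 mm over their backs; the gripper's body (76 mm by 85 mm) begins 54 mm behind the grasp point. The pads swing forward as they close: fully open they stand 13 mm farther back than shut.
Start: joints at [-71.734, 12.198, -1.971, 75.831, 0, 90], TCP at [0.157, -0.475, 0.256] pointing down, gripper open.
Joint ranges: [-170.91, 170.91], [-42.67, 98.43], [-65.05, 77.54], [-120.47, 116.71], [-90, 82.35], [-180, 180]. Speed limits (degrees/s): [108.29, 108.29, 136.94, 147.25, 180, 180].

## Interface

Orientations are given as [roll, pitch, yaw] about the fixed x, y, z axes, in that order (R = Rz(yaw) Ry(pitch) Rx(roll)).
In Python, from rig import sensors, optics, workorder, spotter gives the robot as it stands.
- The arm moves only by the tool drive_tool, never from a script. Its argument "rows" is a list of rows, each a list of 7 numbers: the shift along the tool's x, y, z in mm, then the turn, a rotation vector about the tool's x, y, z in rad, then the finger opening in mm, from 0 to 85.4. A call has 1 to 20 rows; each row shifts and turns the commanded pose from where the row before left it, along the tool's axes as they then stand; what a row does not reach is not made up. A row lasts 1/8 s, in which the tool goes at most 62.5 mm and 10.7 degrees, less where a joint would pass 70% of its speed; a pose out of reach is approached as far as the arm can. A call is refused whole if a number of a shift passes 62.5 or a number of a turn 0.188, either way. A call with a gripper value outside its range is refused whole. The fingers move at their own pace and stop on an object; "force" is the grip in N (left out, the last holds). Time passes only in rows, so rows that do not move let the fingers close. It gives the time, the measured TCP pose, the force and the opening at its end, in the units of the state.
- sensors.observe(): the state, without advancing time (a new reading comes with each control period).
- optics.capture(name): name is "side" or "top" or "wrist"; returns a dict with "img" (384x512x3 uint8, red, green, blue), "z_map" (384x512 float32, m along the optical axis (not along the pixel's ray), 0 where there is no reading), "fx", "fy", "cx", "cy" (pixels), "k1" (the pictures are not rectified: a ray, as slopes to the right and down, at radius r is drawn at 1 + k1 r^2 times it, then the intrinsics apply), "extrinsics" (4x4, takes a point from world to camera coordinates). Camera axes: x right, y up, looking along -z (the intrinsics and any distortion apply to the point x, -y, -z); pixel columns grow to the right and rows downward; lengths in m; the calibration is good to about 2 mm. A picture is of the moment at which its call begins.
- workorder.finish_job(): hands the job in, once; it reports no verdict.
Trained networks look in a picture, given as the dict that the camera call returned (one of the last four; its "shot" number tells which), for a name from the list of things; names that differ only in an ending like _2 or _b are one class to them, and where a whole thing is asked for, a point or a joint stands for the part that bears it (a point fixed in the world has none). Each returns a list of dicts, best first, with "p" (0 to 1); they miss things now and then, are a little off and sometimes report something else, mostly with a low value. They report only what shows in the picture. A call takes as long as a camera call. They do not tell look-alikes from the thing itself.
- spotter.find_in(picture, name): "centre" ([row, column] in pixels, amid what is visible of it).
- spotter.place_of(picture, name): "centre" ([row, column] in pixels: a listed point, or the origin of a listed thing).
The state is a dict: "time": time; "q": joint angles; "joint_vel": joint speeds; "tau": joint torques, N m; "position": TCP position; "ee_rot": TCP orientation; "contact_force": force on the tool from outside, world axes, zero at the start; "wrist_torque": the same for the moment, N m; "width": finger opening in m.
Only numpy, scipy, OpenCV 4.12 (cv2) and the standard library are available. Lean on these libraries where they do the work, as an engineer would, in place of code of your own. Each camera call takes 0.05 s, during which the arm holds its last target. There are 200 camera calls.

## Task

Lift the loose cover plate off the two pins of the gear housing and lay it flat on the rubber mat. Then take the upright ring pliers, which carry a retaining ring on their tips, by squeezing both handles fully together so the ring spreads, lift them off their stand, and lower the spread ring over the head of the axle stub inside the housing until it is level with the groove. Finish there still holding the pliers upright and squeezed, the ring around the groove and the pliers hanging in the gripper, not pressing on the stub; drop nothing and leave the other things where they are.

Things in the scene. Friction and masses are not known exactly. Their poses are not given: they have to be found in the camera images.
- cover_grip (a point): centre of the cover plate's handle bar, 34 mm above the plate's underside. Grey plate 126 x 126 x 6 mm, about 0.28 kg, loose on the housing rim, two 11 mm corner holes over the housing's pins. The black pull handle is a bar 70 mm long along the cover's y, 14 mm wide (x), 12 mm high, free space under it. z up
- housing: open-topped aluminium gear housing fixed to the bench, outside 126 x 126 mm (feet reach 83 mm from centre in x), rim 75 mm above the bench, inside 110 x 110 mm, corner posts beginning 40 mm from the centre in x and y. Two 8 mm steel pins stand 10 mm above the rim at (+51,+51) and (-51,-51) mm. Origin: centre of underside; z up
- groove (a point): centre of the groove of the upright steel axle stub on the housing's central axis, 47 mm above the bench. From the top: head 36 mm in diameter, 65 down to 51 mm above the bench; groove 30 mm in diameter, 51 to 43 mm; then a shoulder 44 mm in diameter. Under the cover at the start
- mat_top (a point): centre of the top face of the black rubber mat, 160 x 160 mm, 3 mm thick, fixed on the bench
- pliers_grip (a point): grip point of the ring pliers (about 0.27 kg), midway between the two handles; they stand upright, handles up. x: level, from the pliers towards the ring's centre; y: the line along which the handles are squeezed; z up. Handles: black bars 16 mm wide (x), ending 22 mm above this point, leaning apart: outer faces about 56 mm apart here, 65 mm at the top; 30 mm and parallel when squeezed
- ring_center (a point): centre of the steel retaining ring carried level on the pliers' tips, 138 mm below the grip point and 22 mm from it along the pliers' +x; 3 mm thick; 30 mm above the bench at the start. Opening about 32 mm wide unsqueezed; fully spread inner diameter 43 mm, outer 53 mm (lugs reach 30 mm from its centre). It cannot come off the tips
- stand: steel stand of the pliers, fixed: base 110 x 70 x 10 mm, two posts (one inside the ring), tops 98 mm above the bench. The pliers' cross bar (64 mm along x) lies in two open notches, 1.5 mm loose to each side; they come off straight upward. The ring can spread freely there. Origin: centre of underside
- handle_l (a joint): squeeze of the pliers: angle of one handle (the other follows), 0 released, 0.178 rad at the stop with the ring fully spread. Springs push about 4 N on each handle at first, 8 N at the stop; 20 N or more holds them at the stop
Not all that is in view belongs to the job. Of the things like the part that bears mat_top, leave any that is purple; of the rest the larger one is meant.

How it is judged:
By the outcome, as a careful person would: the job done as asked, in the order asked, and still so for the second after the job is handed in, while the arm keeps its last pose, push and grip.
It also fails if it takes over 64 s, if anything falls off the work surface, if the arm or the gripper's body presses on something with over 40 N, if the wrist force passes 120 N, or if a joint passes its speed limit or range.

## Working session

There is one attempt and no reset: what is moved stays moved. The work goes in short steps, Python scripts to look and compute and a tool call to move; the robot and the scene stay as the last step left them, time stands still between calls to the robot, and variables do not carry over. Pictures are saved under pics/ and viewed, on a budget of 10 in all, crops included, one or two more only if the job needs it, and the job is handed in when it is done.

Besides the shell and the picture viewer there is one more tool, called after "Call:" in YAML: its name, and indented under it one key for each argument. drive_tool: Moves the arm, as the interface text tells. Its arguments: {"type":"object","properties":{"rows":{"type":"array","items":{"type":"array","items":{"type":"number"}}},"force":{"type":"number"}},"required":["rows"]}

```bash
ls; mkdir -p pics
cat > h.py <<'E'
import numpy as np, cv2
from rig import sensors, optics, workorder, spotter
def world(p, rc, z=None):
    """pixel -> world; depth map, or intersection with plane z"""
    r,c=rc; u=(c-p['cx'])/p['fx']; v=(r-p['cy'])/p['fy']
    rd=np.hypot(u,v); r0=rd
    for _ in range(20): r0=rd/(1+p['k1']*r0*r0)
    s=r0/rd if rd>0 else 1
    u*=s; v*=s
    E=np.array(p['extrinsics']); R=E[:3,:3]; t=E[:3,3]
    d=R.T@np.array([u,-v,-1.]); o=-R.T@t
    if z is None:
        zz=p['z_map'][int(round(r)),int(round(c))]; return o+d*zz
    return o+d*(z-o[2])/d[2]
def pix(p,X):
    E=np.array(p['extrinsics']); q=E[:3,:3]@np.array(X)+E[:3,3]
    u=q[0]/-q[2]; v=-q[1]/-q[2]; k=1+p['k1']*(u*u+v*v)
    return np.array([p['cy']+p['fy']*v*k, p['cx']+p['fx']*u*k])
def save(p,name,crop=None,s=1):
    im=p['img'][:,:,::-1]
    if crop: im=im[crop[0]:crop[1],crop[2]:crop[3]]
    cv2.imwrite('pics/'+name+'.png',cv2.resize(im,None,fx=s,fy=s,interpolation=cv2.INTER_CUBIC))
E
cat > a.py <<'E'
from h import *
np.set_printoptions(precision=4,suppress=True)
Z=dict(cover_grip=.109-.0,housing=0,mat_top=.003,pliers_grip=.168,ring_center=.03,stand=0)
ims=[]
for n in ['top','side']:
    p=optics.capture(n); ims.append(p['img'])
    print(n,p['fx'],p['k1'])
    for k in Z:
        for d in spotter.place_of(p,k)[:4]:
            print(k,round(d['p'],2),np.round(d['centre'],1),'plane',world(p,d['centre'],Z[k]),'depth',world(p,d['centre']))
im=np.vstack(ims)[:,:,::-1]
cv2.imwrite('pics/1.png',cv2.resize(ims[0][:,:,::-1],(800,600)));cv2.imwrite('pics/2.png',cv2.resize(ims[1][:,:,::-1],(800,600)))
s=sensors.observe();print(s)
E
python3 a.py
```

```text
pics
top 474.8788979059351 -0.11109981206023996
cover_grip 0.83 [146.4 267.6] plane [0.5111 0.0203 0.109 ] depth [0.511  0.0203 0.1091]
mat_top 0.82 [142.6 178.5] plane [0.5525 0.2965 0.003 ] depth [0.5521 0.2962 0.0046]
mat_top 0.71 [266.  168.5] plane [0.1691 0.3225 0.003 ] depth [ 0.169   0.3235 -0.0027]
pliers_grip 0.6 [121.1 375.3] plane [ 0.5674 -0.2823  0.168 ] depth [ 0.617  -0.3277  0.0008]
ring_center 0.85 [128.6 360.8] plane [ 0.5843 -0.2728  0.03  ] depth [ 0.5748 -0.2647  0.064 ]
stand 0.68 [134.8 357. ] plane [ 0.5725 -0.2668  0.    ] depth [ 0.5701 -0.2647  0.0092]
side 450.23636855596465 -0.05753781441427732
cover_grip 0.94 [180.4 224.4] plane [0.5005 0.0161 0.109 ] depth [ 0.5159 -0.0143  0.0904]
housing 0.76 [206.2 221.7] plane [0.5192 0.0068 0.    ] depth [0.4827 0.0777 0.0495]
mat_top 0.74 [250.8 169.1] plane [0.5511 0.293  0.003 ] depth [0.5493 0.2955 0.0053]
mat_top 0.71 [305.  200.3] plane [0.3608 0.4543 0.003 ] depth [ 0.3634  0.4502 -0.0017]
mat_top 0.65 [288.1 288.1] plane [0.1769 0.3112 0.003 ] depth [0.1761 0.3139 0.0055]
pliers_grip 0.51 [130.3 237.6] plane [ 0.5763 -0.2589  0.168 ] depth [ 0.5671 -0.239   0.177 ]
ring_center 0.64 [160.6 236.9] plane [ 0.591  -0.2789  0.03  ] depth [ 0.5905 -0.2779  0.0306]
stand 0.92 [169.8 239.5] plane [ 0.5734 -0.2636  0.    ] depth [ 0.565  -0.2452  0.0105]
{'time': 0.7, 'q': array([-71.7346,  12.1972,  -1.971 ,  75.8295,  -0.0016,  90.0024]), 'joint_vel': array([ 0.0578,  0.0691,  0.0547,  0.0176, -0.085 ,  0.0254]), 'tau': array([ -0.0053, -68.5827,  48.727 ,   0.0011,  -0.0003,   0.    ]), 'position': array([ 0.1567, -0.4748,  0.2563]), 'ee_rot': array([179.9977,   0.0016,  18.263 ]), 'contact_force': array([-0.076 ,  0.0752,  0.1275]), 'wrist_torque': array([-0.01  ,  0.0134, -0.0373]), 'width': 0.08560622412631856}
```

View pics/1.png

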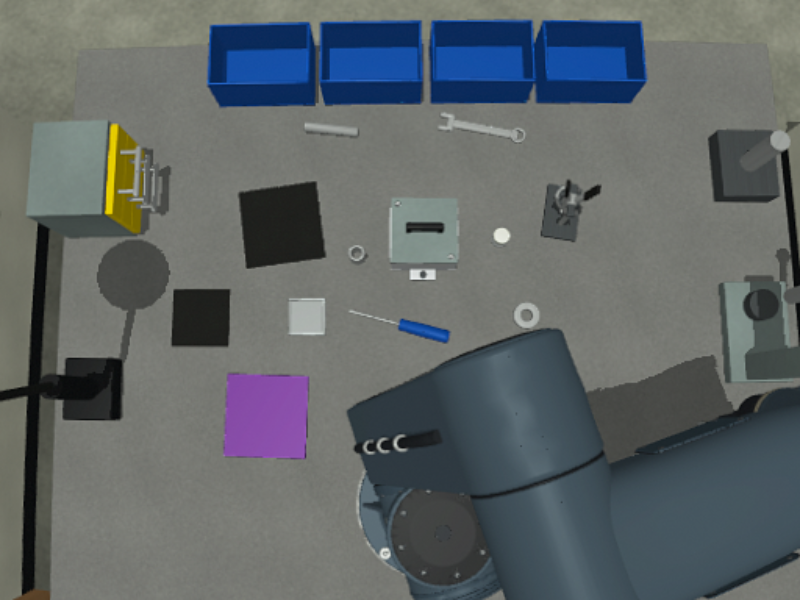

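View pics/2.png

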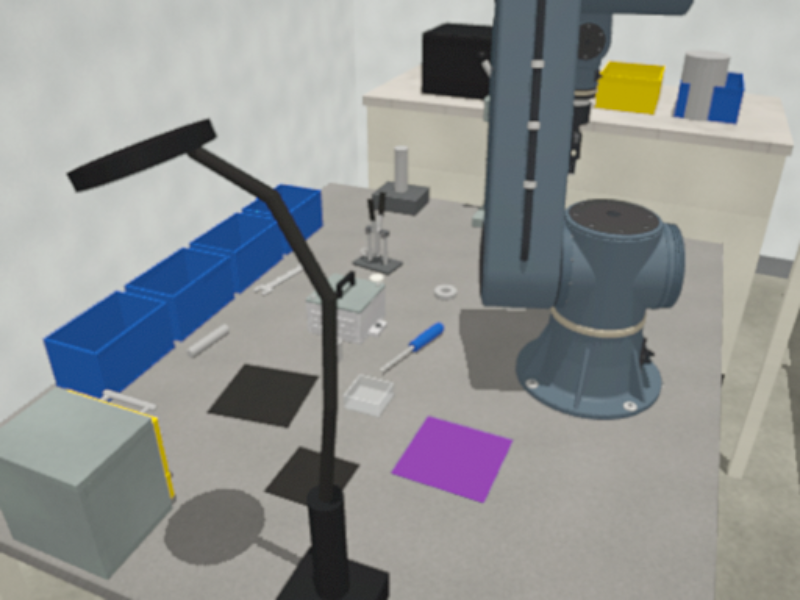

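Candidates, in top-image pixels as (row, col):
- **Mats:** large black (143,178), small black (203,129) and purple (266,168). I choose the large black one, at about (0.552, 0.296).
- **Cover handle:** only one, at (146,268). I ignore the network's stray hits.
- **Pliers and stand:** only one, at about (128,361). The cylinder and post at upper right (98,490) are a different thing.

Next I hover above the cover and check from close up.

Call:
drive_tool:
  rows:
    - [41,-30,0,0,0,0,85]
    - [41,-30,0,0,0,0,85]
    - [41,-30,0,0,0,0,85]
    - [41,-30,0,0,0,0,85]
    - [41,-30,0,0,0,0,85]
    - [41,-30,0,0,0,0,85]
    - [41,-30,0,0,0,0,85]
    - [41,-30,0,0,0,0,85]
    - [41,-30,0,0,0,0,85]
    - [41,-30,0,0,0,0,85]
    - [41,-30,0,0,0,0,85]
    - [41,-30,0,0,0,-0.156,85]
    - [0,0,0,0,0,-0.156,85]
    - [0,0,0,0,0,-0.156,85]
    - [0,0,0,0,0,-0.156,85]
    - [0,0,0,0,0,-0.156,85]
    - [0,0,0,0,0,-0.156,85]
    - [0,0,0,0,0,-0.156,85]
    - [0,0,0,0,0,-0.156,85]
    - [0,0,0,0,0,0,85]

```text
time: 3.2
position: [0.5111, 0.0213, 0.2563]
ee_rot: [-180.0, 0.0, 89.7]
contact_force: [0.2, -0.7, -0.6]
width: 0.0849
```

```bash
cat > b.py <<'E'
from h import *
np.set_printoptions(precision=4,suppress=True)
Z=dict(cover_grip=.109,mat_top=.003,pliers_grip=.168,ring_center=.03,stand=0)
s=sensors.observe();print(s['time'],s['position'],s['ee_rot'],s['q'])
p=optics.capture('wrist'); T=optics.capture('top'); save(p,'3')
for n,q in (('wrist',p),('top',T)):
    for k in Z:
        for d in spotter.place_of(q,k)[:2]:
            print(n,k,round(d['p'],2),np.round(d['centre'],1),world(q,d['centre'],Z[k]))
def rect(q,m,z,tag):
    m=cv2.morphologyEx(m.astype(np.uint8),cv2.MORPH_OPEN,np.ones((3,3)))
    n,l,st,c=cv2.connectedComponentsWithStats(m)
    for i in range(1,n):
        if st[i,4]<60: continue
        ys,xs=np.nonzero(l==i); 
        P=np.array([world(q,(a,b),z)[:2] for a,b in zip(ys,xs)])
        r=cv2.minAreaRect((P*1000).astype(np.float32)); print(tag,st[i,4],np.round(r[0],1),np.round(r[1],1),round(r[2],1))
# per pixel world of mat
b=T['img'].max(2)<60
b[:,:100]=0;b[:,215:]=0;b[:100]=0;b[260:]=0
rect(T,b,.003,'mat')
H,W=p['z_map'].shape
zw=np.array([[world(p,(r,c))[2] for c in range(W)] for r in range(H)])
rect(p,(abs(zw-.081)<.004),.081,'cover')
rect(p,(abs(zw-.115)<.006),.115,'bar')
E
python3 b.py
```

```text
3.2 [0.5111 0.0213 0.2563] [-179.9973    0.0007   89.7236] [ 2.3851 13.5696 -0.2263 76.2068 -0.0006 92.6615]
wrist cover_grip 0.6 [196.2 258.8] [0.5142 0.0092 0.109 ]
wrist stand 0.71 [323.6 288.8] [ 0.568  -0.2648  0.    ]
top mat_top 0.93 [266.8 169. ] [0.1666 0.321  0.003 ]
top mat_top 0.92 [202.8 127.2] [0.3633 0.4542 0.003 ]
top pliers_grip 0.77 [121.5 372.2] [ 0.5662 -0.2733  0.168 ]
top ring_center 0.6 [125.9 360.8] [ 0.593  -0.2732  0.03  ]
top stand 0.58 [133.  359.4] [ 0.5784 -0.2747  0.    ]
mat 2432 [549.7 293. ] [158.6 157.6] 7.3
mat 1304 [364.7 451.3] [114.2 109.6] 89.6
cover 10446 [515.6   9.6] [126.3 126. ] 89.1
cover 623 [805.8 -89.1] [  9.1 155.6] 0.1
cover 87 [ 856.9 -206.9] [29.8  8.7] 4.4
bar 854 [515.9  10.7] [68.5 13.3] 89.6
```

View pics/3.png

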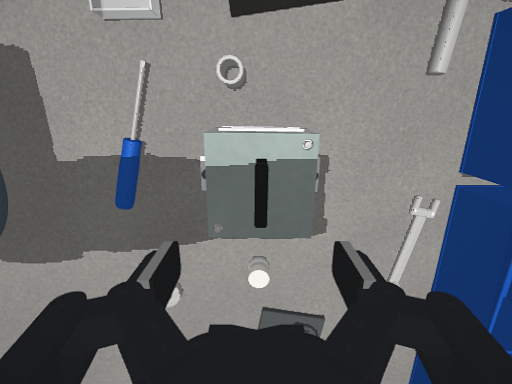

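The wrist view confirms the cover (plate centre near (185,262), bar at (195,260)) with a pin hole at upper right. The large black mat fits 158×158 mm at (0.550, 0.293), yaw 7.3°. I'll go lower over the bar and recheck.

Call:
drive_tool:
  rows:
    - [-5,2,25,0,0,0,85]
    - [-5,2,25,0,0,0,85]
    - [-1,1,20,0,0,0,85]
    - [0,0,0,0,0,0,85]
    - [0,0,0,0,0,0,85]

```text
time: 4.42
position: [0.5164, 0.0103, 0.1872]
ee_rot: [180.0, -0.0, 89.8]
contact_force: [1.3, -0.0, 0.9]
width: 0.0848
```

```bash
cat > c.py <<'E'
from h import *
np.set_printoptions(precision=4,suppress=True)
s=sensors.observe();print(s['time'],s['position'],s['ee_rot'])
def rect(q,m,z,tag):
    m=cv2.morphologyEx(m.astype(np.uint8),cv2.MORPH_OPEN,np.ones((3,3)))
    n,l,st,c=cv2.connectedComponentsWithStats(m)
    for i in range(1,n):
        if st[i,4]<60: continue
        ys,xs=np.nonzero(l==i); 
        P=np.array([world(q,(a,b),z)[:2] for a,b in zip(ys,xs)])
        r=cv2.minAreaRect((P*1000).astype(np.float32)); print(tag,st[i,4],np.round(r[0],1),np.round(r[1],1),round(r[2],1))
def zmap(p):
    H,W=p['z_map'].shape
    return np.array([[world(p,(r,c)) for c in range(W)] for r in range(H)])
if __name__=='__main__':
  for n in ('wrist','top','side'):
    p=optics.capture(n); w=zmap(p); zw=w[:,:,2]; near=np.hypot(w[:,:,0]-.515,w[:,:,1]-.01)<.1
    rect(p,(abs(zw-.081)<.004)&near,.081,n+' cover')
    rect(p,(abs(zw-.113)<.006)&near&(p['img'].max(2)<60),.115,n+' bar')
    for d in spotter.place_of(p,'cover_grip')[:2]: print(d['p'],world(p,d['centre'],.109))
E
python3 c.py
```

```text
4.425 [0.5164 0.0103 0.1872] [179.9503  -0.0024  89.7699]
wrist cover 17100 [516.2   9.5] [126.2 125.2] 89.1
wrist bar 1450 [516.2  11.3] [69.3 13. ] 89.2
0.74 [0.5163 0.0068 0.109 ]
side cover 388 [484.3  14.9] [ 79.2 130.8] 5.4
0.8 [0.5105 0.0247 0.109 ]
```

Call:
drive_tool:
  rows:
    - [0,0,20,0,0,0.01,85]
    - [0,0,20,0,0,0,85]
    - [0,0,20,0,0,0,85]
    - [0,0,11,0,0,0,85]
    - [0,0,0,0,0,0,85]
    - [0,0,0,0,0,0,0]
    - [0,0,0,0,0,0,0]
    - [0,0,0,0,0,0,0]
    - [0,0,0,0,0,0,0]
    - [0,0,0,0,0,0,0]
    - [0,0,0,0,0,0,0]
    - [0,0,0,0,0,0,0]
    - [0,0,0,0,0,0,0]
  force: 50

```text
time: 6.35
position: [0.5161, 0.0103, 0.1156]
ee_rot: [180.0, -0.0, 89.2]
contact_force: [-1.5, -0.9, 5.4]
width: 0.0134
```

Call:
drive_tool:
  rows:
    - [0,0,-3,0,0,0,0]
    - [0,0,-5,0,0,0,0]
    - [0,0,-8,0,0,0,0]
    - [0,0,-12,0,0,0,0]
    - [0,0,-15,0,0,0,0]
    - [0,0,-20,0,0,0,0]
    - [0,0,-20,0,0,0,0]
    - [0,0,-12,0,0,0,0]
    - [0,0,0,0,0,0,0]
    - [0,0,0,0,0,0,0]

```text
time: 7.6
position: [0.5158, 0.0102, 0.2097]
ee_rot: [-180.0, 0.0, 89.2]
contact_force: [-1.2, -0.5, -3.4]
width: 0.0129
```

Call:
drive_tool:
  rows:
    - [20,2,0,0,0,0,0]
    - [32,4,0,0,0,0,0]
    - [36,4,0,0,0,0,0]
    - [36,4,0,0,0,0,0]
    - [36,4,0,0,0,0,0]
    - [36,4,0,0,0,0,0]
    - [36,4,0,0,0,0,0]
    - [32,3,0,0,0,0,0]
    - [20,2,20,0,0,-0.072,0]
    - [0,0,30,0,0,-0.071,0]
    - [0,0,30,0,0,0,0]
    - [0,0,25,0,0,0,0]
    - [0,0,15,0,0,0,0]
    - [0,0,0,0,0,0,0]
    - [0,0,0,0,0,0,0]

```text
time: 9.48
position: [0.5515, 0.294, 0.0912]
ee_rot: [179.9, -0.0, 97.4]
contact_force: [-0.5, -0.0, -2.6]
width: 0.0129
```

```bash
cat > d.py <<'E'
from c import *
s=sensors.observe();print(s['time'],s['position'],s['ee_rot'],s['contact_force'],s['width'])
T=optics.capture('top'); p=optics.capture('wrist')
cv2.imwrite('pics/4.png',np.hstack([cv2.resize(T['img'][70:270,80:330,::-1],(400,320)),cv2.resize(p['img'][:,:,::-1],(400,300))[:320] if 0 else cv2.resize(p['img'][:,:,::-1],(400,320))]))
w=zmap(p); zw=w[:,:,2]
rect(p,(zw>.02)&(zw<.05)&(p['img'].min(2)>75),.043,'plate')
E
python3 d.py
```

```text
9.475 [0.5515 0.294  0.0912] [179.9358  -0.0239  97.3903]
9.475 [0.5515 0.294  0.0912] [179.9358  -0.0239  97.3903] [-0.4743 -0.0212 -2.6012] 0.012852609498204253
plate 1842 [390.6 250.9] [68.9 44.9] 89.6
```

View pics/4.png

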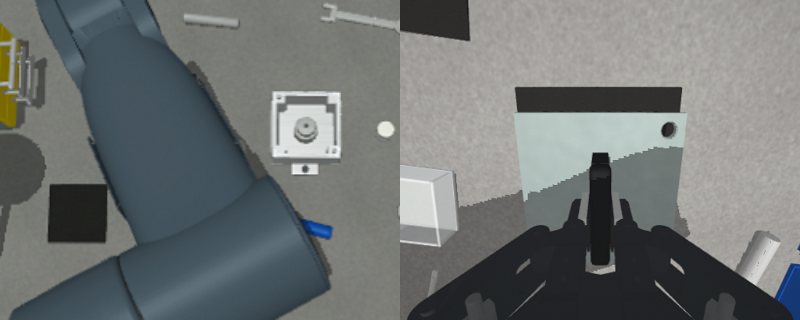

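The plate hangs level and square above the mat; its left and right edges line up with the mat's edges. The open housing with the stub shows in the top view. I'll lower it now.

Call:
drive_tool:
  rows:
    - [0,0,12,0,0,0,0]
    - [0,0,14,0,0,0,0]
    - [0,0,10,0,0,0,0]
    - [0,0,6,0,0,0,0]
    - [0,0,3,0,0,0,0]
    - [0,0,2,0,0,0,0]
    - [0,0,0,0,0,0,0]
    - [0,0,0,0,0,0,0]

```text
time: 10.58
position: [0.5513, 0.2939, 0.0437]
ee_rot: [180.0, -0.0, 97.4]
contact_force: [-0.5, -0.5, -0.2]
width: 0.013
```

Call:
drive_tool:
  rows:
    - [0,0,0,0,0,0,30]
    - [0,0,0,0,0,0,40]
    - [0,0,0,0,0,0,40]
    - [0,0,-10,0,0,0,40]
    - [0,0,-30,0,0,0,60]
    - [0,0,-50,0,0,0,85]
    - [0,0,-60,0,0,0,85]
    - [0,0,-60,0,0,0,85]
    - [0,0,-35,0,0,0,85]
    - [0,0,0,0,0,0,85]
    - [0,0,0,0,0,0,85]

```text
time: 11.95
position: [0.5508, 0.2937, 0.288]
ee_rot: [-180.0, 0.0, 97.4]
contact_force: [0.3, -0.1, 0.3]
width: 0.0852
```

```bash
cat > e.py <<'E'
from c import *
s=sensors.observe();print(s['time'],s['position'],s['ee_rot'],s['contact_force'],s['width'])
p=optics.capture('wrist')
w=zmap(p); zw=w[:,:,2]; near=(w[:,:,1]>.15)
rect(p,(zw>.005)&(zw<.015)&near&(p['img'].min(2)>60),.009,'plate')
d=np.round(zw[(abs(w[:,:,0]-.551)<.05)&(abs(w[:,:,1]-.294)<.05)],3); print(np.percentile(d,[5,25,50,75,95]))
# housing from top
T=optics.capture('top'); w=zmap(T);zw=w[:,:,2]
near=np.hypot(w[:,:,0]-.515,w[:,:,1]-.01)<.1
rect(T,near&(abs(zw-.075)<.006),.075,'rim'); rect(T,(np.hypot(w[:,:,0]-.515,w[:,:,1]-.01)<.035)&(abs(zw-.065)<.006),.065,'stub')
E
python3 e.py
```

```text
11.95 [0.5508 0.2937 0.288 ] [-179.977     0.0081   97.3907]
11.95 [0.5508 0.2937 0.288 ] [-179.977     0.0081   97.3907] [ 0.3372 -0.1149  0.2797] 0.08518866853248315
plate 6192 [550.8 293. ] [126.1 124. ] 7.4
plate 71 [328.1 222.1] [ 5.2 35. ] 0.7
[0.009 0.304 0.342 0.351 0.36 ]
rim 73 [558.3 -43.9] [20.9 40.1] 88.7
rim 123 [464.2  -1.8] [100.4  21.1] 89.4
stub 101 [516.3   8.7] [31.5 34.8] 51.1
```

The plate lies flat on the mat: centre (0.551, 0.293), yaw 7.4°, top at 9 mm. Next I pass over the housing for a look at the stub.

Call:
drive_tool:
  rows:
    - [-20,-2,0,0,0,0,85]
    - [-40,-4,0,0,0,0,85]
    - [-45,-5,0,0,0,0,85]
    - [-45,-6,0,0,0,0,85]
    - [-45,-6,0,0,0,0,85]
    - [-45,-5,0,0,0,0,85]
    - [-30,-4,0,0,0,0,85]
    - [-10,0,0,0,0,0,85]
    - [0,0,0,0,0,0,85]

```text
time: 13.18
position: [0.5551, 0.0116, 0.2881]
ee_rot: [-180.0, -0.0, 97.3]
contact_force: [0.2, 0.6, 1.4]
width: 0.085
```

```bash
cat > f.py <<'E'
from c import *
import sys
s=sensors.observe();print(s['time'],s['position'],s['ee_rot'])
for n in ('wrist','top'):
  p=optics.capture(n); w=zmap(p); zw=w[:,:,2]; near=np.hypot(w[:,:,0]-.515,w[:,:,1]-.01)<.1
  rect(p,near&(abs(zw-.075)<.004),.075,n+' rim')
  m=near&(abs(zw-.065)<.004)&(np.hypot(w[:,:,0]-.515,w[:,:,1]-.01)<.03)
  rect(p,m,.065,n+' stub')
  ys,xs=np.nonzero(m); P=np.array([world(p,(a,b),.065)[:2] for a,b in zip(ys,xs)])*1000
  if len(P): print('circle',cv2.minEnclosingCircle(P.astype(np.float32)),P.mean(0))
  m=(abs(zw-.075)<.004)&near; P=np.array([world(p,(a,b),.075)[:2] for a,b in zip(*np.nonzero(m))])*1000
  if len(P): print('rim bounds',np.percentile(P,[.5,99.5],axis=0))
  if n=='wrist': cv2.imwrite('pics/5.png',cv2.resize(p['img'][:,:,::-1],(512,384)))
E
python3 f.py
```

```text
13.175 [0.5551 0.0116 0.2881] [-179.9781   -0.0098   97.3323]
13.175 [0.5551 0.0116 0.2881] [-179.9781   -0.0098   97.3323]
wrist rim 2841 [516.2   9.8] [126.  124.4] 89.0
wrist stub 563 [515.7   9.8] [34.3 33.3] 7.3
circle ((515.5366821289062, 9.991408348083496), 17.875831604003906) [515.7414  10.1808]
rim bounds [[454.0295 -53.2264]
 [578.6755  72.901 ]]
```

Call:
drive_tool:
  rows:
    - [-20,-2,-5,0,0,0,85]
    - [-40,-3,-5,0,0,0,85]
    - [-45,-4,-5,0,0,0,85]
    - [-45,-4,-5,0,0,0,85]
    - [-45,-4,0,0,0,0,85]
    - [-45,-4,0,0,0,0,85]
    - [-35,-3,0,0,0,0,85]
    - [-14,-1,0,0,0,0.17,85]
    - [0,0,0,0,0,0.17,85]
    - [0,0,0,0,0,0.17,85]
    - [0,0,0,0,0,0.17,85]
    - [0,0,0,0,0,0.17,85]
    - [0,0,0,0,0,0.17,85]
    - [0,0,0,0,0,0.17,85]
    - [0,0,0,0,0,0.17,85]
    - [0,0,0,0,0,0.17,85]
    - [0,0,0,0,0,0.17,85]
    - [0,0,0,0,0,0,85]
    - [0,0,0,0,0,0,85]

```text
time: 15.65
position: [0.5677, -0.2779, 0.3084]
ee_rot: [180.0, -0.0, 0.2]
contact_force: [-0.0, 0.4, 0.2]
width: 0.0851
```

```bash
cat > g.py <<'E'
from c import *
s=sensors.observe();print(s['time'],s['position'],s['ee_rot'])
p=optics.capture('wrist'); save(p,'5',None,1.5)
w=zmap(p); zw=w[:,:,2]; near=np.hypot(w[:,:,0]-.575,w[:,:,1]+.275)<.12
for k,z in (('pliers_grip',.168),('ring_center',.03),('stand',0)):
    for d in spotter.place_of(p,k)[:2]: print(k,round(d['p'],2),np.round(d['centre']),world(p,d['centre'],z))
rect(p,near&(abs(zw-.01)<.005),.01,'base')
m=near&(zw>.13)&(zw<.2)
n,l,st,c=cv2.connectedComponentsWithStats(m.astype(np.uint8))
for i in range(1,n):
    if st[i,4]>15:
        P=w[l==i]; print('handle',st[i,4],P.mean(0),P.min(0),P.max(0)); t=P[P[:,2]>P[:,2].max()-.008]; print('  top',t.mean(0),t.min(0),t.max(0))
m=near&(abs(zw-.031)<.004); P=w[m]; print('ring px',m.sum(),P.mean(0),P.min(0),P.max(0))
E
python3 g.py
```

```text
15.65 [ 0.5677 -0.2779  0.3084] [179.9951  -0.0037   0.2287]
15.65 [ 0.5677 -0.2779  0.3084] [179.9951  -0.0037   0.2287]
pliers_grip 0.83 [186. 244.] [ 0.5705 -0.2668  0.168 ]
ring_center 0.92 [147. 254.] [ 0.5903 -0.2763  0.03  ]
ring_center 0.6 [185.  80.] [ 0.5302 -0.005   0.03  ]
stand 0.9 [158. 252.] [ 0.5688 -0.2732  0.    ]
base 1241 [ 583.7 -273. ] [69.4 79.5] 80.1
base 213 [ 597.5 -275.9] [32.6 23.3] 79.7
handle 377 [ 0.5746 -0.249   0.1686] [ 0.565  -0.2577  0.1308] [ 0.5814 -0.2389  0.1885]
  top [ 0.5741 -0.2446  0.1856] [ 0.5662 -0.2495  0.1805] [ 0.5814 -0.2389  0.1885]
handle 397 [ 0.5667 -0.293   0.1681] [ 0.5563 -0.3022  0.1301] [ 0.5737 -0.2828  0.1879]
  top [ 0.5648 -0.297   0.1853] [ 0.5563 -0.3022  0.1799] [ 0.5721 -0.292   0.1879]
ring px 235 [ 0.5973 -0.2745  0.0314] [ 0.5692 -0.2954  0.0277] [ 0.6163 -0.2539  0.0337]
```

View pics/5.png

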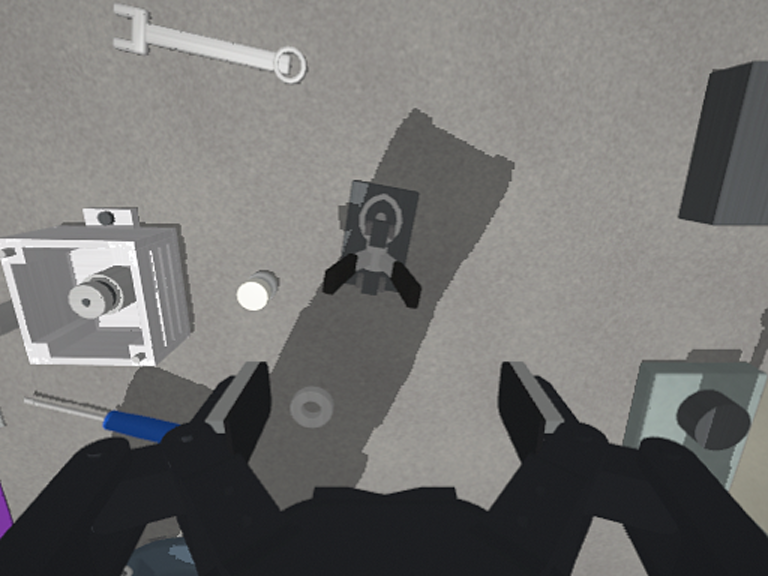

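The wrist view shows the handle tips at (275,340) and (285,405) and the ring around a post at (215,380), so the ring is on the tool's +x side. The two handle tips and the stand base both give a pliers yaw of −10°, and the grip point is about (0.5695, −0.271). I'll align, go lower and recheck.

Call:
drive_tool:
  rows:
    - [0,0,0,0,0,0.089,85]
    - [0,0,0,0,0,0.089,85]
    - [0,-4,20,0,0,0,85]
    - [0,-3,25,0,0,0,85]
    - [0,0,15,0,0,0,85]
    - [0,0,5,0,0,0,85]
    - [0,0,0,0,0,0,85]
    - [0,0,0,0,0,0,85]

```text
time: 16.85
position: [0.5692, -0.2711, 0.2441]
ee_rot: [180.0, -0.1, -10.2]
contact_force: [-0.3, 0.3, 0.0]
width: 0.0852
```

```bash
sed -i "s/save(p,'5',None,1.5)/save(p,'6',None,1.5)/" g.py
cat >> g.py <<'E'
# in tool frame: handle tops
from scipy.spatial.transform import Rotation as Ro
R=Ro.from_euler('xyz',s['ee_rot'],degrees=True).as_matrix()
m=near&(zw>.1)&(zw<.2)
n,l,st,c=cv2.connectedComponentsWithStats(m.astype(np.uint8))
for i in range(1,n):
    if st[i,4]>15:
        P=(w[l==i]-s['position'])@R*1000
        for a in (-130,):
            t=P[P[:,2]<P[:,2].min()+6]; print('tool',st[i,4],t.min(0),t.max(0),t.mean(0))
E
python3 g.py
```

```text
16.85 [ 0.5692 -0.2711  0.2441] [179.9839  -0.0581 -10.1999]
16.85 [ 0.5692 -0.2711  0.2441] [179.9839  -0.0581 -10.1999]
pliers_grip 0.97 [215. 256.] [ 0.5671 -0.2716  0.168 ]
ring_center 0.59 [157. 257.] [ 0.5881 -0.2771  0.03  ]
ring_center 0.21 [164. 255.] [ 0.579  -0.2734  0.03  ]
stand 0.64 [167. 251.] [ 0.5704 -0.2661  0.    ]
base 1803 [ 581.5 -272.8] [69.6 82.8] 80.1
base 320 [ 595.8 -275.8] [32.1 25.1] 79.8
handle 714 [ 0.575  -0.2494  0.1679] [ 0.5645 -0.2587  0.1303] [ 0.5817 -0.2396  0.1879]
  top [ 0.5744 -0.2451  0.1853] [ 0.5657 -0.2496  0.18  ] [ 0.5817 -0.2396  0.1879]
handle 703 [ 0.5674 -0.2934  0.168 ] [ 0.5565 -0.3025  0.13  ] [ 0.5738 -0.2832  0.1882]
  top [ 0.5653 -0.2973  0.1854] [ 0.5565 -0.3025  0.1805] [ 0.5722 -0.2924  0.1882]
ring px 315 [ 0.5994 -0.276   0.0313] [ 0.5691 -0.2953  0.0281] [ 0.6166 -0.2535  0.0333]
tool 92 [ 11.2176  -6.8259 142.73  ] [ 29.6971   6.3349 144.0618] [ 20.6578   0.4719 143.5784]
tool 2034 [ -8.7845 -31.2976  55.9074] [ 7.7104 31.2368 61.9056] [ 0.3857 -0.1824 58.2793]
tool 16 [-22.5446   0.2117 142.5126] [-14.1702   6.545  143.9961] [-17.8007   4.2153 143.5013]
```

Call:
drive_tool:
  rows:
    - [0,0,15,0,0,0,85]
    - [0,0,20,0,0,0,85]
    - [0,0,20,0,0,0,85]
    - [0,0,12,0,0,0,85]
    - [0,0,3,0,0,0,85]
    - [0,0,0,0,0,0,85]
    - [0,0,0,0,0,0,60]
    - [0,0,0,0,0,0,50]
    - [0,0,0,0,0,0,40]
    - [0,0,0,0,0,0,30]
    - [0,0,0,0,0,0,0]
    - [0,0,0,0,0,0,0]
    - [0,0,0,0,0,0,0]
    - [0,0,0,0,0,0,0]
    - [0,0,0,0,0,0,0]
  force: 70

```text
time: 18.92
position: [0.5698, -0.2707, 0.1754]
ee_rot: [-180.0, -0.2, -10.2]
contact_force: [-3.2, 5.6, 19.0]
width: 0.0261
```

Run:
```python
from h import *
s=sensors.observe();print(s['width'],s['contact_force'],s['wrist_torque'],s['position'])
p=optics.capture('wrist');q=optics.capture('side')
cv2.imwrite('pics/6.png',np.hstack([cv2.resize(p['img'][:,:,::-1],(500,375)),cv2.resize(q['img'][80:200,190:286,::-1],(300,375))]))
```

```text
0.02611247497993708 [-3.20558701  5.60165676 18.95077763] [1.35511008 0.62374916 0.11288009] [ 0.56975747 -0.27074181  0.1754313 ]
```

View pics/6.png

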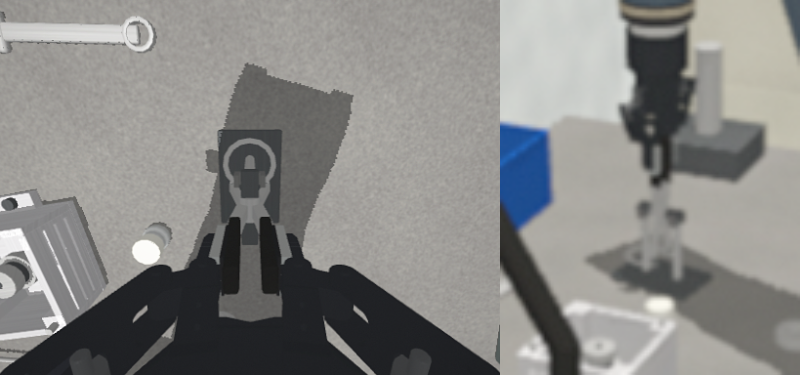

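The pliers are gripped between the pads and the ring looks round around its post at (160,250). The width reads 26 mm rather than 30, so I'll lift and measure the spread.

Call:
drive_tool:
  rows:
    - [0,0,-3,0,0,0,0]
    - [0,0,-5,0,0,0,0]
    - [0,0,-8,0,0,0,0]
    - [0,0,-12,0,0,0,0]
    - [0,0,-16,0,0,0,0]
    - [0,0,-18,0,0,0,0]
    - [0,0,-18,0,0,0,0]
    - [0,0,-15,0,0,0,0]
    - [0,0,-10,0,0,0,0]
    - [0,0,0,0,0,0,0]
    - [0,0,0,0,0,0,0]

```text
time: 20.4
position: [0.5688, -0.2709, 0.2778]
ee_rot: [-180.0, 0.0, -10.2]
contact_force: [0.7, 0.0, -3.6]
width: 0.0256
```

```bash
cat > r.py <<'E'
from c import *
from scipy.spatial.transform import Rotation as Ro
import sys
s=sensors.observe();print(s['time'],s['position'],s['ee_rot'],s['width'],s['contact_force'],s['wrist_torque'])
R=Ro.from_euler('xyz',s['ee_rot'],degrees=True).as_matrix()
p=optics.capture('wrist'); w=zmap(p); L=(w-s['position'])@R*1000
for d in spotter.place_of(p,'ring_center')[:2]: print(d['p'],np.round(d['centre']))
m=(abs(L[:,:,0]-22)<35)&(abs(L[:,:,1])<35)&(abs(L[:,:,2]-144)<8)&(p['z_map']>0)
print('n',m.sum()); P=L[m]; print('tool bounds',P.min(0),P.max(0),np.median(P,0))
A=np.c_[P[:,:2],np.ones(len(P))]; k=np.linalg.lstsq(A,P[:,2],rcond=None)[0]; print('tilt deg',np.degrees(k[:2]),'z at centre',k@[22,0,1])
r,c=np.nonzero(m); print(r.min(),r.max(),c.min(),c.max())
# outer/inner radii about centre found by outer boundary fit
q=P[P[:,0]>20]
from scipy.optimize import least_squares
f=lambda x: np.hypot(q[:,0]-x[0],q[:,1]-x[1])-x[2]
o=least_squares(f,[22,0,24],loss='soft_l1').x; rr=np.hypot(q[:,0]-o[0],q[:,1]-o[1]); print('circle',o,np.percentile(rr,[2,10,90,98]))
save(p,sys.argv[1],(max(r.min()-40,0),r.max()+60,max(c.min()-60,0),c.max()+60),3)
E
python3 r.py 7
```

```text
20.4 [ 0.5688 -0.2709  0.2778] [-179.9893    0.0395  -10.2146]
20.4 [ 0.5688 -0.2709  0.2778] [-179.9893    0.0395  -10.2146] 0.02560407579421856 [ 0.6539  0.0481 -3.6065] [-0.0255  0.0209  0.018 ]
n 651
tool bounds [  0.322  -27.2082 142.6145] [ 47.4001  27.5485 147.9619] [ 28.5948   0.2102 144.2704]
tilt deg [0.1446 0.2175] z at centre 144.31672650254723
141 187 228 282
circle [20.3347  0.2254 24.7582] [22.1257 22.5801 26.7578 27.2284]
```

View pics/7.png

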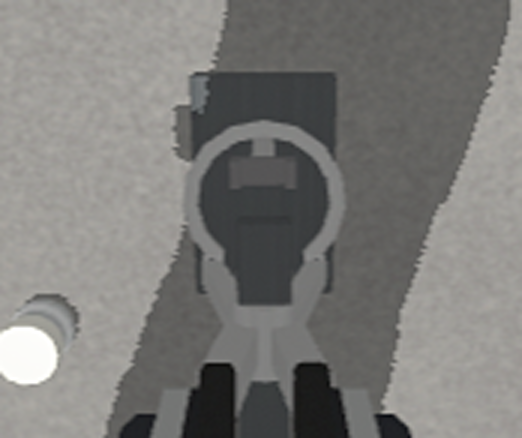

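The ring is fully spread (radii about 22/27 mm) and level within 0.2°, and the pliers hang free. Next I hover over the stub.

Call:
drive_tool:
  rows:
    - [-3,-7,0,0,0,0,0]
    - [-8,-17,0,0,0,0,0]
    - [-12,-26,0,0,0,0,0]
    - [-14,-31,0,0,0,0,0]
    - [-14,-31,0,0,0,0,0]
    - [-14,-31,0,0,0,0,0]
    - [-14,-31,0,0,0,0,0]
    - [-14,-31,0,0,0,0,0]
    - [-13,-27,0,0,0,0,0]
    - [-8,-18,0,0,0,0,0]
    - [-6,-12,0,0,0,0,0]
    - [-3,-5,0,0,0,0,0]
    - [0,0,0,0,0,0,0]
    - [0,0,0,0,0,0,0]
    - [0,0,0,0,0,0,0]

```text
time: 22.38
position: [0.4852, -0.0393, 0.2799]
ee_rot: [-177.5, 0.0, -6.0]
contact_force: [-0.3, 0.3, -2.6]
width: 0.0258
```

```bash
cat > t.py <<'E'
from r import *
def circ(P,r0):
    g=lambda x: np.hypot(P[:,0]-x[0],P[:,1]-x[1])-x[2]
    return least_squares(g,[*P.mean(0)[:2],r0],loss='soft_l1').x
# world-z band for stub head
zw=w[:,:,2]; near=(np.hypot(w[:,:,0]-.5158,w[:,:,1]-.010)<.03)
mm=(near&(abs(zw-.065)<.004)).astype(np.uint8)
if mm.sum()>50:
    P=np.array([world(p,(a,b),.065) for a,b in zip(*np.nonzero(mm))]); Q=(P-s['position'])@R*1000
    h=cv2.convexHull(Q[:,:2].astype(np.float32))
    print('stub n',mm.sum(),'world',P.mean(0),'tool mean',Q.mean(0),'bounds',Q.min(0)[:2],Q.max(0)[:2],'encl',cv2.minEnclosingCircle(h))
E
python3 t.py 8
```

```text
22.375 [ 0.4852 -0.0393  0.2799] [-177.5437    0.0256   -6.0429]
22.375 [ 0.4852 -0.0393  0.2799] [-177.5437    0.0256   -6.0429] 0.025753440376932026 [-0.3489  0.2606 -2.6489] [-0.0463 -0.0074  0.0316]
n 650
tool bounds [  0.1628 -27.0775 142.6276] [ 47.3524  27.5318 147.732 ] [ 28.5419   0.281  144.1916]
tilt deg [0.0254 0.0867] z at centre 144.26202816021956
141 187 228 282
circle [20.2705  0.2701 24.7534] [22.1308 22.562  26.7984 27.1295]
stub n 571 world [0.5172 0.0104 0.065 ] tool mean [ 26.6892 -43.5516 216.9472] bounds [  8.1966 -59.7299] [ 43.6108 -26.3243] encl ((25.89155387878418, -42.7534294128418), 17.833498001098633)
```

View pics/8.png

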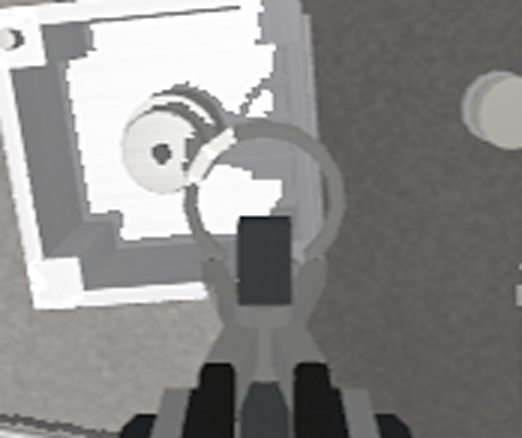

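```bash
python3 -c "
from h import *
s=sensors.observe();print(s['q'],s['joint_vel'],s['position'],s['ee_rot'])"
```

```text
[ -6.09621764  10.48072416  -0.74006661  78.80632592   2.45584455
 179.94297674] [ 0.03017193 -0.20417667 -0.01379091  0.04821583 -0.05348043  0.04964841] [ 0.48518115 -0.03929565  0.27991536] [-1.77544130e+02  2.46732633e-02 -6.03924674e+00]
```

The last joint hit its 180° limit (q6 = q1 − yaw + 180), so I need a yaw a little above q1. I'll go to yaw +8° and cancel the 2.5° roll.

```bash
cat > m.py <<'E'
import sys
from h import *
from scipy.spatial.transform import Rotation as Ro
s=sensors.observe(); R=Ro.from_euler('xyz',s['ee_rot'],degrees=True)
yaw=float(sys.argv[1]); tx,ty=float(sys.argv[2]),float(sys.argv[3])
D=Ro.from_euler('xyz',[180,0,yaw],degrees=True)
print('rotvec',(R.inv()*D).as_rotvec().round(4))
off=D.apply([.0207,.0002,0])[:2]; tgt=np.array([tx,ty])-off
d=np.r_[tgt-s['position'][:2],0]; print('TCP target',tgt,'shift in turned tool mm',(D.inv().apply(d)*1000).round(1),'z',s['position'][2])
E
python3 m.py 8 .5158 .0100
```

```text
rotvec [-0.0427 -0.0048 -0.245 ]
TCP target [0.49527362 0.00731717] shift in turned tool mm [ 16.5 -44.8  -0. ] z 0.2799153587530174
```

Call:
drive_tool:
  rows:
    - [0,0,0,-0.011,-0.001,-0.061,0]
    - [0,0,0,-0.011,-0.001,-0.061,0]
    - [0,0,0,-0.011,-0.001,-0.061,0]
    - [0,0,0,-0.01,-0.001,-0.061,0]
    - [0,0,0,0,0,0,0]
    - [3,-8,0,0,0,0,0]
    - [5,-15,0,0,0,0,0]
    - [5,-14,0,0,0,0,0]
    - [3,-8,0,0,0,0,0]
    - [0,0,0,0,0,0,0]
    - [0,0,0,0,0,0,0]
    - [0,0,0,0,0,0,0]

```text
time: 23.98
position: [0.4947, 0.0073, 0.28]
ee_rot: [180.0, -0.0, 7.9]
contact_force: [0.5, -0.5, -3.1]
width: 0.0254
```

```bash
python3 t.py 9; python3 m.py 8 .5158 .0100
```

```text
23.975 [0.4947 0.0073 0.28  ] [179.9772  -0.0443   7.9271]
23.975 [0.4947 0.0073 0.28  ] [179.9772  -0.0443   7.9271] 0.02539009317889171 [ 0.4519 -0.4551 -3.0933] [ 0.0118  0.0054 -0.0373]
n 645
tool bounds [ -0.1175 -27.0106 142.1759] [ 47.1398  27.6196 148.2208] [ 28.324    0.3141 144.3171]
tilt deg [0.1137 0.2633] z at centre 144.35051319342043
141 187 228 282
circle [20.0322  0.3035 24.7186] [22.0708 22.5606 26.728  27.2212]
stub n 489 world [0.5137 0.0097 0.065 ] tool mean [ 18.9981   0.1488 215.0187] bounds [  4.4677 -17.6093] [38.6575 17.668 ] encl ((21.81729507446289, 0.14715495705604553), 17.76786994934082)
rotvec [ 0.0004 -0.0008 -0.0013]
TCP target [0.49527362 0.00731717] shift in turned tool mm [0.6 0.1 0. ] z 0.2800091572512403
```

View pics/9.png

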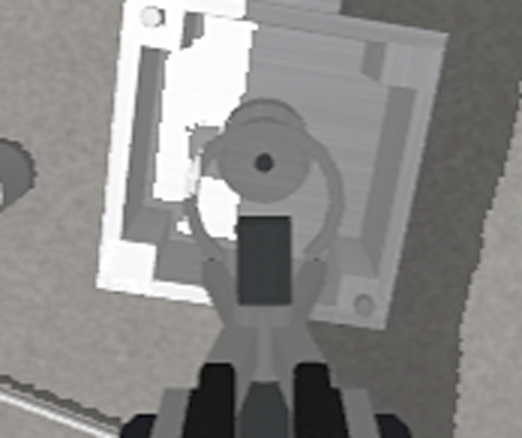

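Call:
drive_tool:
  rows:
    - [0.5,0,8,0,0,0,0]
    - [0,0,13,0,0,0,0]
    - [0,0,15,0,0,0,0]
    - [0,0,13,0,0,0,0]
    - [0,0,8,0,0,0,0]
    - [0,0,2,0,0,0,0]
    - [0,0,0,0,0,0,0]
    - [0,0,0,0,0,0,0]
    - [0,0,0,0,0,0,0]

```text
time: 25.2
position: [0.4955, 0.0077, 0.2213]
ee_rot: [180.0, -0.1, 8.0]
contact_force: [0.3, -0.8, -3.5]
width: 0.0255
```

```bash
python3 t.py 10
```

```text
25.2 [0.4955 0.0077 0.2213] [179.9732  -0.0782   7.953 ]
25.2 [0.4955 0.0077 0.2213] [179.9732  -0.0782   7.953 ] 0.025504575041736515 [ 0.3424 -0.7663 -3.4753] [ 0.0338  0.0207 -0.0516]
n 650
tool bounds [ -0.2991 -27.0772 142.2012] [ 47.0601  27.647  148.0245] [ 28.2827   0.2652 144.26  ]
tilt deg [-0.1048  0.1347] z at centre 144.31754063563727
141 187 228 282
circle [19.839   0.2407 24.8371] [22.2333 22.6808 26.8442 27.2333]
stub n 734 world [0.5193 0.0103 0.065 ] tool mean [ 23.7263   0.6226 156.3288] bounds [  7.6565 -16.6479] [38.4565 18.0448] encl ((21.127042770385742, 0.5984424948692322), 17.684555053710938)
```

View pics/10.png

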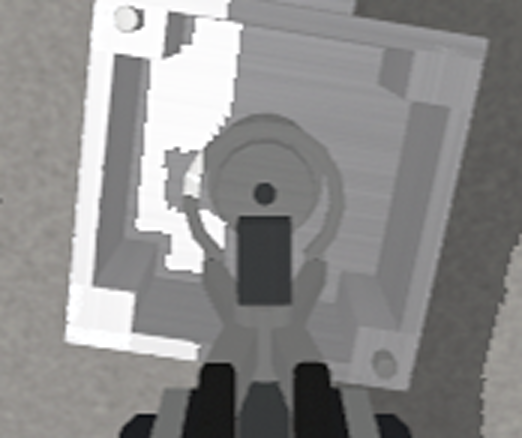

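The ring at cols 188–345 and the head at about 211–320 are concentric to within 0.5 mm. I'll trim by 0.4 mm and lower to the groove.

Call:
drive_tool:
  rows:
    - [0.4,0.4,0,0,0,0,0]
    - [0,0,4,0,0,0,0]
    - [0,0,5,0,0,0,0]
    - [0,0,5,0,0,0,0]
    - [0,0,5,0,0,0,0]
    - [0,0,4,0,0,0,0]
    - [0,0,3,0,0,0,0]
    - [0,0,2.5,0,0,0,0]
    - [0,0,0,0,0,0,0]
    - [0,0,0,0,0,0,0]

```text
time: 26.55
position: [0.4958, 0.0073, 0.1926]
ee_rot: [180.0, -0.1, 8.0]
contact_force: [-0.3, -0.1, -2.7]
width: 0.0256
```

```bash
python3 t.py 11
```

```text
26.55 [0.4958 0.0073 0.1926] [179.978   -0.0605   7.956 ]
26.55 [0.4958 0.0073 0.1926] [179.978   -0.0605   7.956 ] 0.025644572891232266 [-0.2924 -0.1301 -2.6936] [-0.0338  0.0271 -0.0399]
n 982
tool bounds [ -0.4441 -27.0332 136.0078] [ 46.997   27.5656 151.4769] [ 30.3959   0.2988 144.7001]
tilt deg [1.4375 0.1566] z at centre 145.76891133896987
141 187 228 282
circle [19.1874  0.2566 23.283 ] [17.6397 18.6326 26.8592 27.5875]
stub n 832 world [0.5188 0.0103 0.065 ] tool mean [ 23.0477   0.1538 127.6494] bounds [ -4.1064 -19.1134] [37.9582 19.8034] encl ((13.333897590637207, -0.09632301330566406), 25.14522933959961)
```

View pics/11.png

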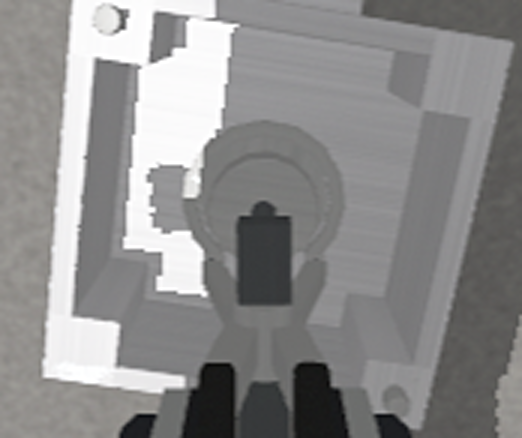

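The ring encircles the stub below the head (outer edge cols 188–345, head about 207–322) with no contact load, so I'm handing in.

```bash
python3 -c "
from h import *
T=optics.capture('top');print('plate z',world(T,pix(T,[.52,.30,.009])))
s=sensors.observe();print(s['time'],s['contact_force'],s['width'])
print(workorder.finish_job())"
```

```text
plate z [0.52073616 0.30051585 0.00581552]
26.7 [-0.18211074 -1.15911563 -2.97488457] 0.025771998469742992
the job is handed in; nothing more can be done
None
```

The job is handed in at 26.7 s of the 64 s. The cover is on the mat, and the spread ring is around the stub's groove with the pliers still held upright and squeezed.

**What I did**
- I lifted the cover off the pins and laid it on the larger black mat, at (0.551, 0.293) and aligned with the mat's 7° turn.
- I squeezed the pliers at 70 N, lifted them straight off the stand and lowered the ring over the head. The ring centre is about 47 mm above the bench.

**Last checks**
- **Hanging free:** the vertical force reads about −3 N, the same as when the pliers hung free before lowering, so nothing presses on the stub. The sideways force read 1.2 N at the end, against 0.3 N just before.
- **Ring:** before lowering it was fully spread (radii about 22 and 27 mm), level within about 0.2°, and within about 0.5 mm of the head's centre. After lowering I judged the centring by eye from the wrist picture, because the stub mixed into the fit and made those numbers useless.
- **Cover:** after release the wrist camera measured 126 × 124 mm, about 9 mm high, so it lies flat. A final single-pixel reading from the top camera gave 6 mm, within that camera's error.

**What disagreed or went wrong**
- **Gripper width:** it read 26 mm where 30 mm was expected for fully squeezed handles. I did not find out why, but the ring measured fully spread.
- **Joint limit:** on the way to the stub the last joint reached its 180° limit and briefly tilted the pliers 2.5°. I corrected this by turning them to a yaw of 8° before lowering.
- **Network estimates:** the top camera's network was up to 10 mm off on the cover handle, so I used the wrist camera's depth instead.

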